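# Power up and tare the class balance

## Task

Get the bench balance ready with the seedling pot standing on it, by pressing with the fingertips: first press down the raised, dotted end of the red switch's rocker until it flips fully over, then do the same to the black rocker on the balance, and last press the balance's blue tare key all the way down and let it come up again. Both rockers must stay flipped; do not press them or the tare key out of turn. Leave the green and yellow switches and the balance's white key unpressed, do not shift or tip the pot, and do not pick up, shove or knock over the switches or anything else.

Things in the scene. Friction and masses are not known exactly. Their poses are not given: they have to be found in the camera images.
- red_block: Loose pale-grey switch block, 90 x 60 x 24 mm high, about 0.3 kg, with a red rocker on top (56 x 38 mm, pivot at its middle, 30 mm above the origin); on a dark blue 4 mm mat, in any of three places. Origin: centre of its underside; x along the rocker towards the end raised at the start, marked by a black dot.
- red_rocker (a joint): Angle of the red rocker, rad: about 0 = off, its +x wing sloping up 0.4 rad (tip 45 mm above the block's origin), the other wing level; 0.4 = fully over, +x wing level, its face 34 mm above the block's origin. About 3 N at the wing's end moves it; it stays where it is left.
- green_block: Loose pale-grey switch block, 90 x 60 x 24 mm high, about 0.3 kg, with a green rocker on top (56 x 38 mm, pivot at its middle, 30 mm above the origin); on a dark blue 4 mm mat, in any of three places. Origin: centre of its underside; x along the rocker towards the end raised at the start, marked by a black dot. Not to be pressed.
- green_rocker (a joint): Angle of the green rocker, rad: about 0 = off, its +x wing sloping up 0.4 rad (tip 45 mm above the block's origin), the other wing level; 0.4 = fully over, +x wing level, its face 34 mm above the block's origin. About 3 N at the wing's end moves it; it stays where it is left. Not to be pressed.
- yellow_block: Loose pale-grey switch block, 90 x 60 x 24 mm high, about 0.3 kg, with a yellow rocker on top (56 x 38 mm, pivot at its middle, 30 mm above the origin); on a dark blue 4 mm mat, in any of three places. Origin: centre of its underside; x along the rocker towards the end raised at the start, marked by a black dot. Not to be pressed.
- yellow_rocker (a joint): Angle of the yellow rocker, rad: about 0 = off, its +x wing sloping up 0.4 rad (tip 45 mm above the block's origin), the other wing level; 0.4 = fully over, +x wing level, its face 34 mm above the block's origin. About 3 N at the wing's end moves it; it stays where it is left. Not to be pressed.
- red_press (a point): Point on the upper face of the red rocker's raised wing, 20 mm out from the pivot; the place to press straight down. It moves with the rocker: when fully over it lies 20 mm from the block's origin along the block's x, 34 mm above the origin.
- balance: Pale-grey bench balance, fixed to the desk, 260 (x) x 240 (y) mm. Origin: centre of its underside; its front is -x, towards the robot. The low front deck (x from -130 to -20 mm) is 35 mm high and carries the black rocker (pivot at x -75, y +78 mm) and two round keys; the rear part, from x = -20 mm, is 70 mm high and carries the round steel pan.
- power_rocker (a joint): Angle of the black rocker on the balance, rad; same rocker as on the switches: about 0 = off, with the wing nearer the balance's front edge (towards its -x) raised and bearing a white dot; 0.4 = fully over, that wing level with its face 49 mm above the balance's origin. About 3 N; stays where it is left.
- power_press (a point): Point on the upper face of the black rocker's raised wing, 20 mm out from the pivot; the place to press straight down. When fully over it is at x -95, y +78, z +49 mm in the balance's frame.
- tare_key (a joint): Travel of the blue tare key, m: 0 = up, 0.006 = all the way down. Sprung: starts to move at about 1.5 N, fully down at 5 N, comes up by itself.
- tare_key_top (a point): Centre of the top of the blue tare key, a 28 mm round cap in a 44 mm black housing on the balance's front deck, top 57 mm above the balance's origin when up; pressed straight down. It and the white key swap places from case to case, 70 mm apart.
- mode_key (a joint): Travel of the white key, m; the same kind of key as the tare key. Not to be pressed.
- mode_key_top (a point): Centre of the top of the white key, 28 mm across, on the balance's front deck. Not to be pressed.
- pot: Terracotta pot of green seedlings, 74 mm across, 72 mm high (seedlings to 112 mm), loose on the balance's pan; origin at the centre of its underside. Stays where it is.
- pan (a point): Centre of the top of the balance's steel pan, 132 mm across, 78 mm above the desk.
- dropper: Small black bottle with white cap, 30 mm across, 75 mm tall, on the mat's far right corner; loose, a bystander. Origin: centre of its underside.
- dish: White bowl, 60 mm across, 22 mm high, on the mat's far left corner; loose, a bystander. Origin: centre of its underside.
- beaker: Lime-green open beaker with plastic sticks, 72 mm across, 110 mm tall (sticks to 165 mm), right of the mat; loose, a bystander. Origin: centre of its underside.
- spoon: Green plastic spoon, 150 mm long, lying on the desk right of the mat; loose, a bystander. Origin: underside near its middle.
There are look-alikes about, which are no part of the job. There is more than one size of the pot; the job needs the larger.

How it is judged:
By the outcome, as a careful person would: the job done as asked, in the order asked, and still so for the second after the job is handed in, with the robot touching nothing.
It also fails if it takes over 45 s, if anything falls off the work surface, if the arm or the gripper's body presses on something with over 40 N, if the wrist force passes 120 N, or if a joint passes its speed limit or range.

## Robot

A 6-joint arm with a two-finger parallel gripper is mounted at the origin on the work surface. World frame = base frame: x ahead of the robot, y to its left, z up, the work surface at z = 0. Lengths are in m, angles in rad, forces in N, time in s.
With the tool pointing down it reaches from about 0.225 to 0.875 m from the base axis. Payload 3.4 kg.
Tool frame: the origin (TCP) lies at the very end of the fingers, on their centre line; the grasp point (between the pads) lies 19 mm behind it (grip_depth is the distance from the TCP to the grasp point, in m); x points along the fingers, z is the direction in which the jaws open and shut, and the axes are right-handed (so a half turn about x gives the same grasp; the last joint's range is limited). The gripper opens to 85 mm and grips with 20 to 120 N. Pads are 22 mm wide; open, the fingers measure 114 mm over their backs; the gripper's body (76 mm by 85 mm) begins 54 mm behind the grasp point. The pads swing forward as they close: fully open they stand 13 mm farther back than shut.
Start: joints at [-1.36, 0.276, 1.505, -0, 1.361, -0.121], TCP at [0.187, -0.544, 0.231] pointing down, gripper open.
Joint ranges: [-2.89, 2.89], [-0.75, 2.08], [0.22, 2.7], [-1.18, 4.32], [0.11, 2.71], [-2.7, 2.7]. Speed limits (rad/s): [2.57, 2.57, 3.14, 3.14, 3.14, 3.14].

## Interface

Orientations are given as a unit quaternion [w, x, y, z].
In Python, from rig import get_state, get_image, sign_off, grip_depth gives the robot as it stands. The module is installed in compiled form; this text tells all that it offers.
- The arm moves only by the tool arm_command, never from a script. Its argument "series" is a list of rows, each an object with "dp": the shift along the tool's x, y, z scaled (see below), a list of three; "angular": the turn, a rotation vector about the tool's x, y, z scaled (see below), a list of three; "gripper": the finger opening in mm, from 0 to 85.4. A call has exactly 8 rows; each row shifts and turns the pose as measured when the row begins, along the tool's axes as they then stand; what a row does not reach is not made up. The controller multiplies each number of a shift by 0.12 m and each number of a turn by 90 degrees. A row lasts 1/8 s, in which the tool goes at most 62.5 mm and 10.7 degrees, less where a joint would pass 70% of its speed; a pose out of reach is approached as far as the arm can. A call with a number of a shift or a turn outside -1 to 1 is refused whole. A call with a gripper value outside its range is refused whole. The fingers move at their own pace and stop on an object; "grip_force" is the grip in N (left out, the last holds). Time passes only in rows, so rows that do not move let the fingers close, or fill a call up. It gives the time, the measured TCP pose, the force and the opening at its end, in the units of the state.
- get_state(): the state, without advancing time (a new reading comes with each control period).
- get_image(name): name is "scene" or "top" or "wrist"; returns a dict with "image" (400x640x3 uint8, blue, green, red), "depth" (400x640 float32, m along the optical axis (not along the pixel's ray), 0 where there is no reading), "mtx" (3x3 intrinsics, pixels), "view" (4x4, takes a point from world to camera coordinates); the wrist camera has in their place "mount" (4x4, takes a point from camera to tool coordinates, whose origin is the TCP and whose axes are the tool frame's). Camera axes: x right, y up, looking along -z (the intrinsics and any distortion apply to the point x, -y, -z); pixel columns grow to the right and rows downward; lengths in m; the calibration is good to about 2 mm. A picture is of the moment at which its call begins: read the wrist's pose just before it.
- sign_off(): hands the job in, once; it reports no verdict.
The state is a dict: "clock": time; "qpos": joint angles; "qd": joint speeds; "effort": joint torques, N m; "position": TCP position; "ee_rot": TCP orientation; "contact_force": force on the tool from outside, world axes, zero at the start; "moment": the same for the moment, N m; "width": finger opening in m.
Only numpy, scipy, OpenCV 4.12 (cv2) and the standard library are available. Lean on these libraries where they do the work, as an engineer would, in place of code of your own. Each camera call takes 0.05 s, during which the arm holds its last target. There are 200 camera calls.

## Working session

There is one attempt and no reset: what is moved stays moved. The work goes in short steps, Python scripts to look and compute and a tool call to move; the robot and the scene stay as the last step left them, time stands still between calls to the robot, and variables do not carry over. Pictures are saved under pics/ and viewed, about 8 in all and at most 12, crops included, and the job is handed in when it is done.

Besides the shell and the picture viewer there is one more tool, called as a command line: name --argument value ..., lists and objects as JSON in quotes. arm_command: Moves the arm, as the interface text tells. Its arguments: {"type":"object","properties":{"series":{"type":"array","items":{"type":"object","properties":{"dp":{"type":"array","items":{"type":"number"}},"angular":{"type":"array","items":{"type":"number"}},"gripper":{"type":"number"}}}},"grip_force":{"type":"number"}},"required":["series"]}

```bash
mkdir -p pics
cat > h.py <<'E'
import numpy as np, cv2
from rig import *
from scipy.spatial.transform import Rotation as R
def cap(name):
    s=get_state(); im=get_image(name)
    if 'view' in im: T=np.linalg.inv(np.array(im['view']))
    else:
        q=s['ee_rot']; W=np.eye(4); W[:3,:3]=R.from_quat([q[1],q[2],q[3],q[0]]).as_matrix(); W[:3,3]=s['position']
        T=W@np.array(im['mount'])
    d=np.array(im['depth']); K=np.array(im['mtx'])
    v,u=np.mgrid[:d.shape[0],:d.shape[1]]
    P=np.stack([(u-K[0,2])/K[0,0]*d,-(v-K[1,2])/K[1,1]*d,-d],-1)
    P=P@T[:3,:3].T+T[:3,3]; P[d==0]=np.nan
    return np.array(im['image']),P,im
E
python3 - <<'E'
from h import *
print(get_state(), grip_depth)
for n in('scene','top'):
    i,P,im=cap(n); cv2.imwrite(f'pics/{n}0.png',i); np.savez(f'{n}0.npz',i=i,P=P); print({k:im[k] for k in im if k not in('image','depth')})
E
```

```text
{'clock': 0.0, 'qpos': array([-1.36000052e+00,  2.76603319e-01,  1.50613153e+00,  1.18598870e-05,
        1.36068791e+00, -1.21017318e-01]), 'qd': array([ 0.00116584, -0.00022381, -0.00053938,  0.0006599 ,  0.00018351,
        0.00157624]), 'effort': array([-3.06278998e-03, -4.16778517e+01, -2.45804572e+01, -1.78195087e-04,
        1.12029217e-02, -3.33027728e-06]), 'position': array([ 0.18719017, -0.54312479,  0.2304356 ]), 'ee_rot': array([ 0.5752322 ,  0.41100137,  0.57618186, -0.41012225]), 'contact_force': array([ 0.002704  , -0.16062324,  0.3336104 ]), 'moment': array([-0.02944643, -0.00508913, -0.05563629]), 'width': 0.08525431041952439} 0.0187
{'mtx': array([[446.9534551 ,   0.        , 315.45982557],
       [  0.        , 446.9534551 , 200.95641694],
       [  0.        ,   0.        ,   1.        ]]), 'view': array([[-0.84799345,  0.52985996,  0.0124715 ,  0.61071756],
       [-0.33119466, -0.5481248 ,  0.76802949,  0.11648502],
       [ 0.41378401,  0.64715348,  0.64029303, -1.70106661],
       [ 0.        ,  0.        ,  0.        ,  1.        ]])}
{'mtx': array([[446.61082653,   0.        , 315.74803485],
       [  0.        , 446.61082653, 200.2198732 ],
       [  0.        ,   0.        ,   1.        ]]), 'view': array([[-0.00941564, -0.99974873,  0.02034239, -0.05127661],
       [ 0.99328217, -0.00700449,  0.11550531, -0.64939444],
       [-0.1153338 ,  0.02129329,  0.99309854, -1.14036264],
       [ 0.        ,  0.        ,  0.        ,  1.        ]])}
```

View pics/top0.png

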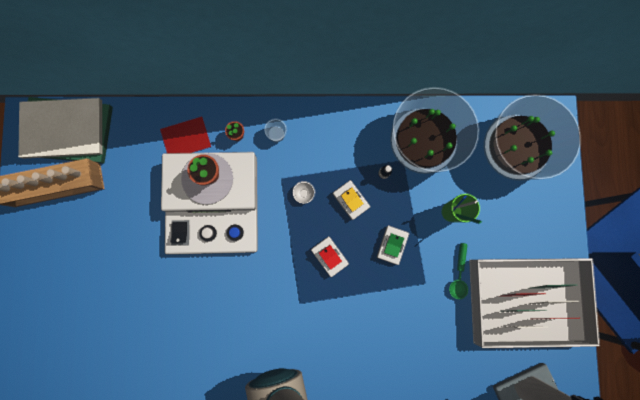

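View pics/scene0.png

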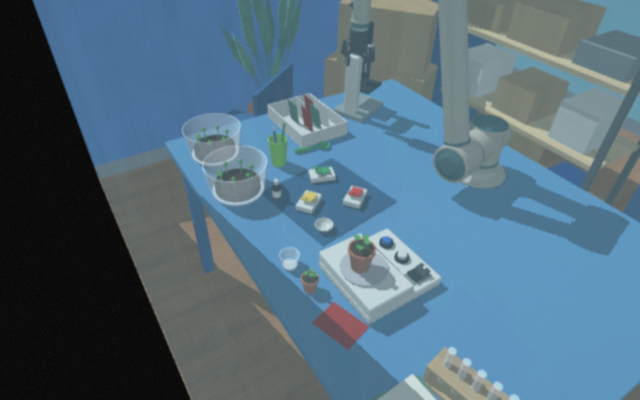

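The top view shows the red switch at px (330,257), green at (394,245) and yellow at (352,200). On the balance, the black rocker is at (179,232), the white key at (208,233) and the blue key at (235,232). The larger pot stands on the pan at (203,168), and the smaller look-alike is off the balance at (234,130). Next I'll measure these and take one enlarged crop.

Run:
```python
from h import *
z=np.load('top0.npz'); i,P=z['i'],z['P']; hsv=cv2.cvtColor(i,cv2.COLOR_BGR2HSV)
def rect(m,name):
    n,l,st,c=cv2.connectedComponentsWithStats(m.astype(np.uint8))
    k=1+np.argmax(st[1:,4]); mm=l==k; p=P[mm]; p=p[~np.isnan(p[:,0])]
    r=cv2.minAreaRect((p[:,:2]*1000).astype(np.float32)); print(name,mm.sum(),'cen',np.nanmedian(p,0).round(4),'rect',np.round(r[0],1),np.round(r[1],1),round(r[2],1),'zrange',np.percentile(p[:,2],[2,50,98]).round(4)); return mm
v,u=np.mgrid[:400,:640]
def box(x0,x1,y0,y1): return (u>=x0)&(u<x1)&(v>=y0)&(v<y1)
H,S,V=[hsv[...,k] for k in range(3)]
b=box(305,355,232,282)
rect(b&(P[...,2]>.018),'redblock')
rect(b&((H<8)|(H>172))&(S>150)&(V>120),'redrocker')
bb=box(155,265,145,262)
rect(bb&(P[...,2]>.025)&(P[...,2]<.045),'deck')
rect(bb&(P[...,2]>.06)&(P[...,2]<.074),'rear')
rect(bb&(P[...,2]>.02),'bal')
rect(box(222,248,220,246)&(H>105)&(H<125)&(S>150)&(P[...,2]>.045),'blue')
rect(box(197,220,222,246)&(V>150)&(P[...,2]>.045),'white')
rect(box(166,192,218,248)&(V<60)&(P[...,2]>.03),'black')
# block/rocker heights map
print((P[240:276:3,312:350:3,2]*1000).round(0))
a=cv2.resize(i[225:285,295:365],None,fx=7,fy=7,interpolation=cv2.INTER_CUBIC)
c=cv2.resize(i[205:265,155:265],None,fx=7,fy=7,interpolation=cv2.INTER_CUBIC)[:, :]
c=cv2.resize(c,(490,270)); o=np.zeros((420+270,490,3),np.uint8); o[:420]=a;o[420:]=c
cv2.imwrite('pics/crop1.png',cv2.resize(o,(426,600)))
```

```text
redblock 780 cen [ 0.5002 -0.0898  0.0297] rect [500.8 -91.1] [89.7 60.1] 35.7 zrange [0.0227 0.0297 0.048 ]
redrocker 274 cen [ 0.5    -0.0922  0.0389] rect [501.1 -92.1] [52.  38.1] 34.6 zrange [0.0331 0.0389 0.0493]
deck 3135 cen [0.5681 0.2081 0.0343] rect [572.8 219.8] [120.9 239. ] 1.2 zrange [0.0288 0.0343 0.0426]
rear 3335 cen [0.6851 0.2075 0.0688] rect [695.7 222.7] [155.2 240.3] 0.7 zrange [0.0627 0.0688 0.0731]
bal 9416 cen [0.6422 0.2121 0.0668] rect [643.1 221.6] [260.5 241. ] 0.8 zrange [0.0299 0.0668 0.1532]
blue 96 cen [0.5662 0.1544 0.0561] rect [566.5 155.1] [27.  25.2] 47.8 zrange [0.049  0.0561 0.06  ]
white 84 cen [0.5655 0.2235 0.0559] rect [565.6 224.1] [25.7 23.3] 89.6 zrange [0.0513 0.0559 0.0605]
black 306 cen [0.5679 0.2975 0.0498] rect [566.8 298.1] [38.6 54.3] 89.3 zrange [0.0363 0.0498 0.0606]
[[ 7.  1.  3.  4. 27. 26. 25.  6.  4.  1.  1.  7.  1.]
 [ 3.  3.  1. 24. 30. 29. 27. 23.  6.  1.  3.  6.  1.]
 [ 5. 23. 27. 33. 27. 42. 49. 28.  0.  2.  4.  1.  4.]
 [31. 26. 29. 24. 49. 48. 46. 30. 25.  1.  7.  3.  1.]
 [25. 30. 27. 48. 47. 44. 45. 40. 29. 28.  5.  5.  2.]
 [ 4. 27. 27. 45. 40. 39. 38. 39. 37. 31. 25.  4.  4.]
 [ 3.  4. 27. 28. 37. 35. 38. 38. 39. 36. 30.  4.  2.]
 [ 8. -2.  2. 30. 34. 36. 35. 37. 42. 37. 31. 24.  7.]
 [ 8.  3.  4. 29. 37. 37. 35. 38. 36. 31. 27. 26.  1.]
 [ 1.  5.  3.  2. 24. 23. 37. 38. 25. 27. 26.  2. -2.]
 [ 1.  2.  1.  1.  3. 24. 25. 25. 30. 26.  2.  2.  4.]
 [ 0.  1.  3. -1.  2. 23. 30. 28. 23.  2. -2.  6.  2.]]
```

View pics/crop1.png

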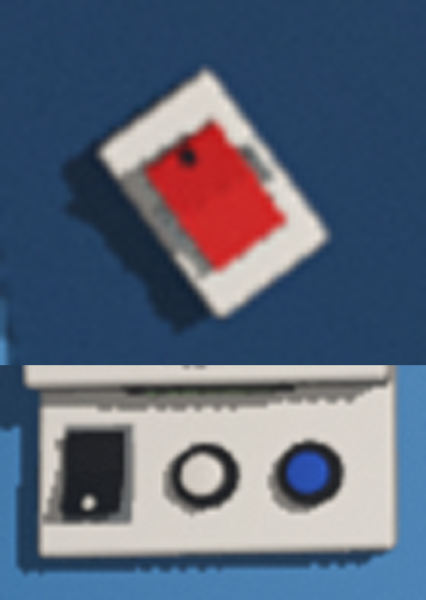

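Both targets are clear. The red dot is at the far-left (+x) end of the red rocker, so the block's yaw is about +35.5°. The white dot is at the balance's front edge, and the blue key is the right-hand one. All sizes and heights match the task text. Next I'll work out the move in tool axes.

```bash
cat >> h.py <<'E'
def rel(t,yaw=None):
    s=get_state(); q=s['ee_rot']; M=R.from_quat([q[1],q[2],q[3],q[0]]).as_matrix()
    print('t',round(s['clock'],2),'pos',s['position'].round(4),'w',round(s['width'],4),'F',s['contact_force'].round(1)); print('tool axes in world\n',M.round(3))
    print('yaw y-axis deg',np.degrees(np.arctan2(M[1,1],M[0,1])).round(1),'q',s['qpos'].round(2))
    print('total dp units',(M.T@(np.array(t)-s['position'])/.12).round(3),'mm',(1000*M.T@(np.array(t)-s['position'])).round(1))
    if yaw is not None:
        c,n=np.cos(np.radians(yaw)),np.sin(np.radians(yaw)); x=np.array([0,0,-1.]);y=np.array([c,n,0]);D=np.stack([x,y,np.cross(x,y)],1)
        print('ang units',(R.from_matrix(M.T@D).as_rotvec()/(np.pi/2)).round(3))
E
python3 - <<'E'
from h import *
rel([.517,-.0795,.15],35.5); rel([.517,-.0795,.15],35.5-180)
z=np.load('top0.npz'); P=z['P']; print((P[220:246:2,220:250:2,2]*1000).round(0))
E
```

```text
t 0.1 pos [ 0.1872 -0.5432  0.2305] w 0.0854 F [-0.4  0.6  0.4]
tool axes in world
 [[-0.     0.945  0.326]
 [ 0.002  0.326 -0.945]
 [-1.     0.    -0.002]]
yaw y-axis deg 19.0 q [-1.36  0.28  1.51 -0.    1.36 -0.12]
total dp units [ 0.676  3.857 -2.757] mm [  81.1  462.8 -330.8]
ang units [-0.183 -0.001 -0.   ]
t 0.1 pos [ 0.1872 -0.5432  0.2305] w 0.0854 F [-0.4  0.6  0.4]
tool axes in world
 [[-0.     0.945  0.326]
 [ 0.002  0.326 -0.945]
 [-1.     0.    -0.002]]
yaw y-axis deg 19.0 q [-1.36  0.28  1.51 -0.    1.36 -0.12]
total dp units [ 0.676  3.857 -2.757] mm [  81.1  462.8 -330.8]
ang units [ 1.817 -0.     0.002]
[[30. 36. 35. 36. 32. 35. 35. 33. 30. 36. 36. 36. 34. 35. 34.]
 [37. 32. 33. 37. 33. 35. 33. 31. 35. 32. 36. 38. 33. 36. 35.]
 [31. 31. 33. 34. 36. 32. 35. 42. 37. 30. 33. 35. 34. 34. 36.]
 [33. 34. 36. 32. 34. 42. 46. 39. nan 48. 37. 33. 37. 34. 35.]
 [32. 34. 35. 35. 44. 47. 58. 59. 55. 47. 46. 36. 35. 38. 34.]
 [34. 35. 36. 37. 48. 57. 53. 54. 57. 60. 46. 48. 33. 34. 32.]
 [38. 37. 36. 44. 47. 60. 58. 57. 58. 56. 45. 47. 35. 39. 36.]
 [32. 33. 34. 40. 44. 57. 55. 57. 59. 58. 45. 46. 33. 33. 35.]
 [30. 32. 33. 34. 47. 50. 55. 58. 58. 46. 45. 35. 32. 33. 36.]
 [36. 31. 33. 35. 44. 44. 43. 50. 45. 45. 47. 34. 31. 38. 39.]
 [34. 34. 32. 34. 31. 35. 45. 48. 48. 43. 32. 33. 32. 36. 32.]
 [36. 31. 33. 38. 33. 33. 33. 33. 35. 39. 38. 39. 35. 37. 37.]
 [33. 33. 36. 35. 32. 29. 34. 36. 35. 34. 38. 34. 33. 31. 36.]]
```

arm_command --series '[{"dp": [0, 0.38, -0.27], "angular": [0, 0, 0], "gripper": 0}, {"dp": [0, 0.38, -0.27], "angular": [0, 0, 0], "gripper": 0}, {"dp": [0, 0.38, -0.27], "angular": [0, 0, 0], "gripper": 0}, {"dp": [0, 0.38, -0.27], "angular": [0, 0, 0], "gripper": 0}, {"dp": [0, 0.38, -0.27], "angular": [0, 0, 0], "gripper": 0}, {"dp": [0, 0.38, -0.27], "angular": [0, 0, 0], "gripper": 0}, {"dp": [0, 0.38, -0.27], "angular": [0, 0, 0], "gripper": 0}, {"dp": [0, 0.38, -0.27], "angular": [0, 0, 0], "gripper": 0}]' --grip_force 40

```text
clock: 1.1
position: [0.4534, -0.1721, 0.2277]
ee_rot: [0.573, 0.414, 0.575, -0.412]
contact_force: [-0.4, 0.6, 0.5]
width: -0.0002
```

Run:
```python
from h import *
rel([.517,-.0795,.15],35.5)
```

```text
t 1.1 pos [ 0.4534 -0.1721  0.2277] w -0.0002 F [-0.4  0.6  0.5]
tool axes in world
 [[-0.001  0.948  0.317]
 [ 0.004  0.317 -0.948]
 [-1.    -0.    -0.004]]
yaw y-axis deg 18.5 q [-0.51  0.14  1.69  0.    1.31  0.74]
total dp units [ 0.65   0.747 -0.561] mm [ 78.   89.7 -67.3]
ang units [-0.189 -0.003 -0.   ]
```

arm_command --series '[{"dp": [0, 0.37, -0.28], "angular": [0, 0, 0], "gripper": 0}, {"dp": [0, 0.37, -0.28], "angular": [0, 0, 0], "gripper": 0}, {"dp": [0.2, 0, 0], "angular": [-0.1, 0, 0], "gripper": 0}, {"dp": [0.2, 0, 0], "angular": [-0.09, 0, 0], "gripper": 0}, {"dp": [0.2, 0, 0], "angular": [0, 0, 0], "gripper": 0}, {"dp": [0, 0, 0], "angular": [0, 0, 0], "gripper": 0}, {"dp": [0, 0, 0], "angular": [0, 0, 0], "gripper": 0}, {"dp": [0, 0, 0], "angular": [0, 0, 0], "gripper": 0}]'

```text
clock: 2.1
position: [0.5203, -0.0714, 0.1539]
ee_rot: [0.631, 0.319, 0.633, -0.316]
contact_force: [0.4, -0.1, 0.3]
width: -0.0001
```

Run:
```python
from h import *
rel([.517,-.0795,.06],35.5)
i,P,im=cap('wrist'); np.savez('w1.npz',i=i,P=P); cv2.imwrite('pics/w1.png',i)
hsv=cv2.cvtColor(i,cv2.COLOR_BGR2HSV); H,S,V=[hsv[...,k] for k in range(3)]
m=((H<8)|(H>172))&(S>150)&(V>80)&(np.nan_to_num(P[...,2])>.025)&(np.nan_to_num(P[...,2])<.06); p=P[m]; r=cv2.minAreaRect((p[:,:2]*1000).astype(np.float32)); print(m.sum(),r,np.percentile(p[:,2],[2,50,98]))
```

```text
t 2.1 pos [ 0.5203 -0.0714  0.1539] w -0.0001 F [ 0.4 -0.1  0.3]
tool axes in world
 [[-0.001  0.802  0.597]
 [ 0.005  0.597 -0.802]
 [-1.     0.002 -0.004]]
yaw y-axis deg 36.6 q [-0.27  0.26  1.73  0.    1.15  0.66]
total dp units [ 0.782 -0.064  0.041] mm [93.8 -7.7  4.9]
ang units [ 0.013 -0.003 -0.001]
2150 ((502.5076599121094, -92.29524230957031), (51.0305061340332, 36.486122131347656), 35.1787223815918) [0.03598214 0.03977837 0.04720789]
```

View pics/w1.png

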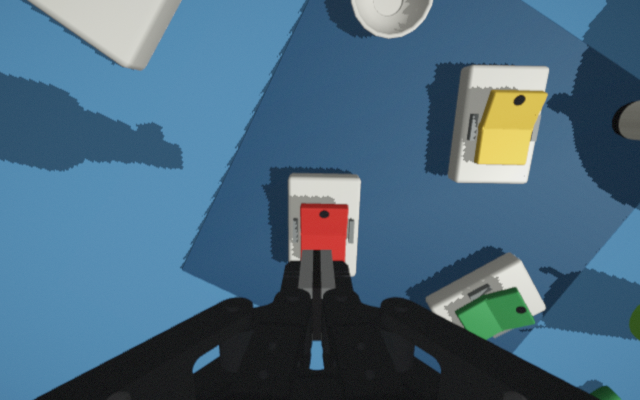

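The wrist view agrees. The fingers are above the red switch, whose dotted end is at (324,213). Green (495,310) and yellow (512,130) are well clear. I'll descend to just above the wing.

arm_command --series '[{"dp": [0, -0.06, 0.04], "angular": [0.01, 0, 0], "gripper": 0}, {"dp": [0, 0, 0], "angular": [0, 0, 0], "gripper": 0}, {"dp": [0.3, 0, 0], "angular": [0, 0, 0], "gripper": 0}, {"dp": [0.3, 0, 0], "angular": [0, 0, 0], "gripper": 0}, {"dp": [0.1, 0, 0], "angular": [0, 0, 0], "gripper": 0}, {"dp": [0, 0, 0], "angular": [0, 0, 0], "gripper": 0}, {"dp": [0, 0, 0], "angular": [0, 0, 0], "gripper": 0}, {"dp": [0, 0, 0], "angular": [0, 0, 0], "gripper": 0}]'

```text
clock: 3.15
position: [0.5222, -0.0823, 0.0739]
ee_rot: [0.632, 0.326, 0.625, -0.321]
contact_force: [-0.6, -0.6, -1.3]
width: -0.0
```

Run:
```python
from h import *
rel([.5175,-.0795,.038],35.5)
```

```text
t 3.15 pos [ 0.5222 -0.0823  0.0739] w -0.0 F [-0.6 -0.6 -1.3]
tool axes in world
 [[ 0.012  0.813  0.582]
 [ 0.001  0.582 -0.814]
 [-1.     0.01   0.006]]
yaw y-axis deg 35.6 q [-0.29  0.34  1.84  0.01  0.95  0.66]
total dp units [ 0.298 -0.021 -0.043] mm [35.8 -2.6 -5.2]
ang units [ 0.001  0.004 -0.007]
```

arm_command --series '[{"dp": [0.08, -0.02, -0.04], "angular": [0, 0, 0], "gripper": 0}, {"dp": [0.06, 0, 0], "angular": [0, 0, 0], "gripper": 0}, {"dp": [0.03, 0, 0], "angular": [0, 0, 0], "gripper": 0}, {"dp": [0.03, 0, 0], "angular": [0, 0, 0], "gripper": 0}, {"dp": [0.03, 0, 0], "angular": [0, 0, 0], "gripper": 0}, {"dp": [0.03, 0, 0], "angular": [0, 0, 0], "gripper": 0}, {"dp": [0, 0, 0], "angular": [0, 0, 0], "gripper": 0}, {"dp": [0, 0, 0], "angular": [0, 0, 0], "gripper": 0}]'

```text
clock: 4.15
position: [0.5197, -0.0792, 0.0424]
ee_rot: [0.634, 0.327, 0.623, -0.32]
contact_force: [-0.0, 0.7, 1.0]
width: 0.0001
```

Run:
```python
from h import *
rel([.5175,-.0795,.038],35.5)
```

```text
t 4.15 pos [ 0.5197 -0.0792  0.0424] w 0.0001 F [-0.   0.7  1. ]
tool axes in world
 [[ 0.017  0.814  0.581]
 [ 0.001  0.581 -0.814]
 [-1.     0.015  0.009]]
yaw y-axis deg 35.5 q [-0.29  0.37  1.89  0.01  0.86  0.66]
total dp units [ 0.037 -0.017 -0.009] mm [ 4.4 -2.  -1.1]
ang units [ 0.     0.006 -0.009]
```

arm_command --series '[{"dp": [0.03, 0, 0], "angular": [0, 0, 0], "gripper": 0}, {"dp": [0.03, 0, 0], "angular": [0, 0, 0], "gripper": 0}, {"dp": [0.03, 0, 0], "angular": [0, 0, 0], "gripper": 0}, {"dp": [0.03, 0, 0], "angular": [0, 0, 0], "gripper": 0}, {"dp": [0.03, 0, 0], "angular": [0, 0, 0], "gripper": 0}, {"dp": [0.03, 0, 0], "angular": [0, 0, 0], "gripper": 0}, {"dp": [0.03, 0, 0], "angular": [0, 0, 0], "gripper": 0}, {"dp": [0.03, 0, 0], "angular": [0, 0, 0], "gripper": 0}]'

```text
clock: 5.15
position: [0.5206, -0.079, 0.0375]
ee_rot: [0.637, 0.327, 0.62, -0.32]
contact_force: [-7.4, 3.8, 30.5]
width: -0.0003
```

The wing is at its stop: z is 37.5 mm against 38 expected, with 30 N. I'll lift and check with the wrist camera.

arm_command --series '[{"dp": [-0.1, 0, 0], "angular": [0, 0, 0], "gripper": 0}, {"dp": [-0.3, 0, 0], "angular": [0, 0, 0], "gripper": 0}, {"dp": [-0.4, 0, 0], "angular": [0, 0, 0], "gripper": 0}, {"dp": [-0.4, 0, 0], "angular": [0, 0, 0], "gripper": 0}, {"dp": [-0.4, 0, 0], "angular": [0, 0, 0], "gripper": 0}, {"dp": [0, 0, 0], "angular": [0, 0, 0], "gripper": 0}, {"dp": [0, 0, 0], "angular": [0, 0, 0], "gripper": 0}, {"dp": [0, 0, 0], "angular": [0, 0, 0], "gripper": 0}]'

```text
clock: 6.15
position: [0.5116, -0.0804, 0.2313]
ee_rot: [0.635, 0.324, 0.623, -0.322]
contact_force: [0.3, 0.2, -0.3]
width: 0.0003
```

Run:
```python
from h import *
rel([.5468,.298,.20],0)
i,P,im=cap('wrist'); cv2.imwrite('pics/w2.png',i)
c=np.array([.5005,-.0915]);a=np.radians(35.5);e=np.array([np.cos(a),np.sin(a)]);n=np.array([-e[1],e[0]])
D=P[...,:2]-c; X=D@e; Y=D@n
for x in range(-25,30,5):
    m=(abs(X-x/1000)<.0025)&(abs(Y)<.012); print(x,m.sum(),np.nanmedian(P[m][:,2]).round(4) if m.any() else None)
```

```text
t 6.15 pos [ 0.5116 -0.0804  0.2313] w 0.0003 F [ 0.3  0.2 -0.3]
tool axes in world
 [[ 0.015  0.812  0.583]
 [-0.005  0.583 -0.813]
 [-1.     0.009  0.013]]
yaw y-axis deg 35.7 q [-0.29  0.18  1.63 -0.    1.31  0.66]
total dp units [ 0.249  2.074 -2.394] mm [  29.9  248.9 -287.3]
ang units [ 0.396  0.006 -0.008]
-25 65 0.0469
-20 126 0.0455
-15 123 0.0435
-10 122 0.0413
-5 130 0.0392
0 112 0.0371
5 394 0.2772
10 435 0.2707
15 397 0.2683
20 1114 0.2545
25 5290 0.2825
```

View pics/w2.png

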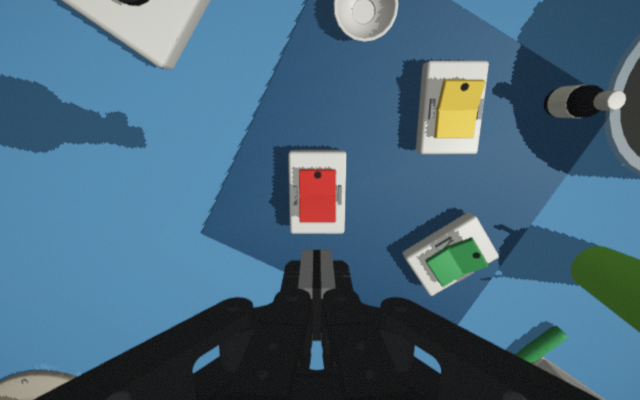

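The red rocker is flipped: its undotted wing now slopes up about 0.42 rad, and the block hasn't moved. Next is the black rocker.

arm_command --series '[{"dp": [0, 0.3, -0.34], "angular": [0, 0, 0], "gripper": 0}, {"dp": [0, 0.3, -0.34], "angular": [0, 0, 0], "gripper": 0}, {"dp": [0, 0.3, -0.34], "angular": [0, 0, 0], "gripper": 0}, {"dp": [0, 0.3, -0.34], "angular": [0, 0, 0], "gripper": 0}, {"dp": [0, 0.3, -0.34], "angular": [0, 0, 0], "gripper": 0}, {"dp": [0, 0.3, -0.34], "angular": [0, 0, 0], "gripper": 0}, {"dp": [0, 0, 0], "angular": [0.1, 0, 0], "gripper": 0}, {"dp": [0, 0, 0], "angular": [0.1, 0, 0], "gripper": 0}]'

```text
clock: 7.2
position: [0.5426, 0.2532, 0.2164]
ee_rot: [0.569, 0.417, 0.568, -0.425]
contact_force: [-0.1, -0.0, -0.5]
width: -0.0
```

Run:
```python
from h import *
rel([.5468,.298,.15],1)
```

```text
t 7.2 pos [0.5426 0.2532 0.2164] w -0.0 F [-0.1 -0.  -0.5]
tool axes in world
 [[-0.006  0.956  0.292]
 [-0.01   0.292 -0.956]
 [-1.    -0.008  0.008]]
yaw y-axis deg 17.0 q [ 0.33  0.32  1.47 -0.01  1.35  1.6 ]
total dp units [ 0.549  0.147 -0.351] mm [ 65.9  17.7 -42.1]
ang units [0.177 0.006 0.004]
```

arm_command --series '[{"dp": [0, 0.15, -0.35], "angular": [0, 0, 0], "gripper": 0}, {"dp": [0, 0, 0], "angular": [0.09, 0, 0], "gripper": 0}, {"dp": [0.25, 0, 0], "angular": [0.09, 0, 0], "gripper": 0}, {"dp": [0.25, 0, 0], "angular": [0, 0, 0], "gripper": 0}, {"dp": [0, 0, 0], "angular": [0, 0, 0], "gripper": 0}, {"dp": [0, 0, 0], "angular": [0, 0, 0], "gripper": 0}, {"dp": [0, 0, 0], "angular": [0, 0, 0], "gripper": 0}, {"dp": [0, 0, 0], "angular": [0, 0, 0], "gripper": 0}]'

```text
clock: 8.2
position: [0.5457, 0.2992, 0.1485]
ee_rot: [-0.501, -0.492, -0.501, 0.506]
contact_force: [-0.2, 1.1, 0.6]
width: -0.0003
```

Run:
```python
from h import *
rel([.5468,.298,.07],1)
i,P,im=cap('wrist'); cv2.imwrite('pics/w3.png',i)
```

```text
t 8.2 pos [0.5457 0.2992 0.1485] w -0.0003 F [-0.2  1.1  0.6]
tool axes in world
 [[-0.015  1.     0.004]
 [-0.015  0.004 -1.   ]
 [-1.    -0.015  0.015]]
yaw y-axis deg 0.2 q [ 0.39  0.41  1.51 -0.01  1.24  1.96]
total dp units [0.654 0.018 0.   ] mm [78.5  2.2  0. ]
ang units [-0.008  0.009  0.009]
```

View pics/w3.png

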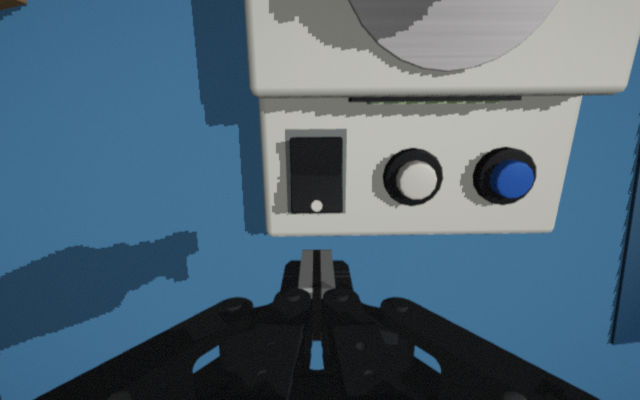

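The wrist view shows the white dot at (317,205), in line with the fingertips. The white key is at (415,180) and the blue key at (512,180). I'll go down.

arm_command --series '[{"dp": [0.25, 0, 0], "angular": [0, 0.01, 0.01], "gripper": 0}, {"dp": [0.25, 0, 0], "angular": [0, 0, 0], "gripper": 0}, {"dp": [0.1, 0, 0], "angular": [0, 0, 0], "gripper": 0}, {"dp": [0, 0, 0], "angular": [0, 0, 0], "gripper": 0}, {"dp": [0, 0, 0], "angular": [0, 0, 0], "gripper": 0}, {"dp": [0, 0, 0], "angular": [0, 0, 0], "gripper": 0}, {"dp": [0, 0, 0], "angular": [0, 0, 0], "gripper": 0}, {"dp": [0, 0, 0], "angular": [0, 0, 0], "gripper": 0}]'

```text
clock: 9.25
position: [0.5503, 0.3008, 0.0821]
ee_rot: [0.503, 0.504, 0.499, -0.494]
contact_force: [0.2, -0.0, 0.7]
width: -0.0
```

Run:
```python
from h import *
rel([.5468,.298,.049],1)
```

```text
t 9.25 pos [0.5503 0.3008 0.0821] w -0.0 F [ 0.2 -0.   0.7]
tool axes in world
 [[ 0.015  1.     0.004]
 [ 0.007  0.004 -1.   ]
 [-1.     0.015 -0.007]]
yaw y-axis deg 0.2 q [0.39 0.46 1.62 0.   1.05 1.96]
total dp units [ 0.276 -0.033  0.025] mm [33.1 -4.   3. ]
ang units [-0.008 -0.004 -0.009]
```

arm_command --series '[{"dp": [0.08, -0.03, 0.025], "angular": [0, 0, 0], "gripper": 0}, {"dp": [0.06, 0, 0], "angular": [0, 0, -0.01], "gripper": 0}, {"dp": [0.04, 0, 0], "angular": [0, 0, 0], "gripper": 0}, {"dp": [0.03, 0, 0], "angular": [0, 0, 0], "gripper": 0}, {"dp": [0.03, 0, 0], "angular": [0, 0, 0], "gripper": 0}, {"dp": [0.03, 0, 0], "angular": [0, 0, 0], "gripper": 0}, {"dp": [0.03, 0, 0], "angular": [0, 0, 0], "gripper": 0}, {"dp": [0.03, 0, 0], "angular": [0, 0, 0], "gripper": 0}]'

```text
clock: 10.25
position: [0.5445, 0.2977, 0.0488]
ee_rot: [0.499, 0.5, 0.504, -0.498]
contact_force: [-7.9, -3.4, 23.2]
width: 0.0003
```

Run:
```python
from h import *
rel([.5468,.298,.049],1)
```

```text
t 10.25 pos [0.5445 0.2977 0.0488] w 0.0003 F [-7.9 -3.4 23.2]
tool axes in world
 [[-0.004  1.     0.005]
 [ 0.007  0.005 -1.   ]
 [-1.    -0.004 -0.007]]
yaw y-axis deg 0.3 q [0.38 0.49 1.66 0.01 1.   1.94]
total dp units [-0.002  0.019 -0.002] mm [-0.2  2.3 -0.3]
ang units [-0.008 -0.004  0.002]
```

arm_command --series '[{"dp": [0.03, 0, 0], "angular": [0, 0, 0], "gripper": 0}, {"dp": [-0.05, 0, 0], "angular": [0, 0, 0], "gripper": 0}, {"dp": [-0.2, 0, 0], "angular": [0, 0, 0], "gripper": 0}, {"dp": [-0.4, 0, 0], "angular": [0, 0, 0], "gripper": 0}, {"dp": [-0.4, 0, 0], "angular": [0, 0, 0], "gripper": 0}, {"dp": [-0.2, 0, 0], "angular": [0, 0, 0], "gripper": 0}, {"dp": [0, 0, 0], "angular": [0, 0, 0], "gripper": 0}, {"dp": [0, 0, 0], "angular": [0, 0, 0], "gripper": 0}]'

```text
clock: 11.25
position: [0.5485, 0.2966, 0.2012]
ee_rot: [0.501, 0.502, 0.502, -0.495]
contact_force: [-0.4, 0.7, -1.1]
width: 0.0
```

Run:
```python
from h import *
rel([.567,.1545,.15],1)
i,P,im=cap('wrist'); cv2.imwrite('pics/w4.png',i)
for x in range(540,596,5):
    m=(abs(P[...,0]-x/1000)<.0025)&(abs(P[...,1]-.298)<.012)&(P[...,2]<.1); print(x,m.sum(),np.nanmedian(P[m][:,2]).round(4) if m.any() else None)
hsv=cv2.cvtColor(i,cv2.COLOR_BGR2HSV); H,S=hsv[...,0],hsv[...,1]
m=(H>105)&(H<125)&(S>150)&(P[...,2]>.05)&(P[...,2]<.065); print('blue',m.sum(),np.median(P[m],0),cv2.minAreaRect((P[m][:,:2]*1000).astype(np.float32)))
```

```text
t 11.25 pos [0.5485 0.2966 0.2012] w 0.0 F [-0.4  0.7 -1.1]
tool axes in world
 [[ 0.006  1.     0.006]
 [ 0.007  0.006 -1.   ]
 [-1.     0.006 -0.007]]
yaw y-axis deg 0.3 q [0.38 0.36 1.45 0.   1.32 1.95]
total dp units [0.419 0.145 1.188] mm [ 50.3  17.4 142.6]
ang units [-0.007 -0.004 -0.004]
540 76 0.0479
545 133 0.0481
550 148 0.0479
555 145 0.048
560 145 0.0481
565 151 0.0481
570 134 0.0494
575 149 0.0515
580 154 0.0536
585 164 0.0558
590 168 0.0576
595 212 0.0358
blue 832 [0.56689284 0.15546218 0.05576359] ((566.6558837890625, 154.43455505371094), (26.651628494262695, 27.508079528808594), 23.034955978393555)
```

View pics/w4.png

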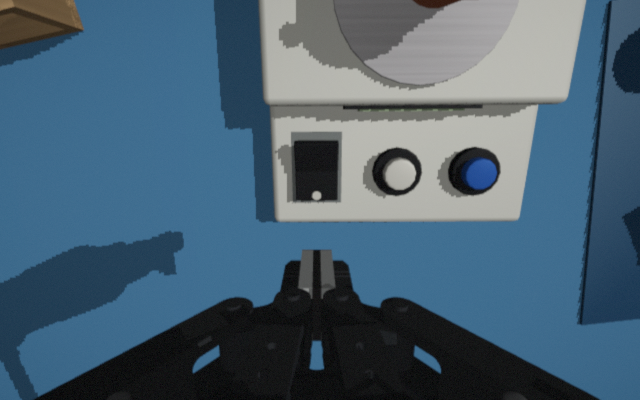

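The black rocker is fully over: its dotted wing is level at 48 mm and the rear wing slopes about 0.42 rad. The blue key's centre is at (0.567, 0.155). I'll move over it at this height.

arm_command --series '[{"dp": [0, 0.05, 0.4], "angular": [0, 0, 0], "gripper": 0}, {"dp": [0, 0.05, 0.4], "angular": [0, 0, 0], "gripper": 0}, {"dp": [0, 0.05, 0.38], "angular": [0, 0, 0], "gripper": 0}, {"dp": [0, 0, 0], "angular": [0, 0, 0], "gripper": 0}, {"dp": [0.3, 0, 0], "angular": [0, 0, 0], "gripper": 0}, {"dp": [0.3, 0, 0], "angular": [0, 0, 0], "gripper": 0}, {"dp": [0, 0, 0], "angular": [0, 0, 0], "gripper": 0}, {"dp": [0, 0, 0], "angular": [0, 0, 0], "gripper": 0}]'

```text
clock: 12.3
position: [0.5645, 0.1543, 0.1163]
ee_rot: [0.499, 0.498, 0.506, -0.498]
contact_force: [0.8, 0.2, -0.9]
width: 0.0002
```

Run:
```python
from h import *
rel([.567,.155,.075],1)
```

```text
t 12.3 pos [0.5645 0.1543 0.1163] w 0.0002 F [ 0.8  0.2 -0.9]
tool axes in world
 [[-0.008  1.     0.008]
 [ 0.006  0.008 -1.   ]
 [-1.    -0.008 -0.006]]
yaw y-axis deg 0.5 q [0.14 0.38 1.65 0.01 1.12 1.7 ]
total dp units [ 0.344  0.024 -0.004] mm [41.2  2.8 -0.5]
ang units [-0.006 -0.004  0.005]
```

arm_command --series '[{"dp": [0.2, 0.01, 0], "angular": [0, 0, 0], "gripper": 0}, {"dp": [0.15, 0, 0], "angular": [0, 0, 0], "gripper": 0}, {"dp": [0, 0, 0], "angular": [0, 0, 0], "gripper": 0}, {"dp": [0, 0, 0], "angular": [0, 0, 0], "gripper": 0}, {"dp": [0, 0, 0], "angular": [0, 0, 0], "gripper": 0}, {"dp": [0, 0, 0], "angular": [0, 0, 0], "gripper": 0}, {"dp": [0, 0, 0], "angular": [0, 0, 0], "gripper": 0}, {"dp": [0, 0, 0], "angular": [0, 0, 0], "gripper": 0}]'

```text
clock: 13.3
position: [0.5713, 0.1574, 0.0821]
ee_rot: [0.502, 0.502, 0.503, -0.493]
contact_force: [0.1, 1.5, -0.6]
width: -0.0
```

Run:
```python
from h import *
rel([.567,.155,.051],1)
```

```text
t 13.3 pos [0.5713 0.1574 0.0821] w -0.0 F [ 0.1  1.5 -0.6]
tool axes in world
 [[ 0.008  1.     0.01 ]
 [ 0.009  0.01  -1.   ]
 [-1.     0.008 -0.009]]
yaw y-axis deg 0.6 q [0.15 0.41 1.69 0.01 1.03 1.7 ]
total dp units [ 0.259 -0.038  0.022] mm [31.1 -4.5  2.6]
ang units [-0.005 -0.006 -0.005]
```

arm_command --series '[{"dp": [0.08, -0.035, 0.02], "angular": [0, 0, 0], "gripper": 0}, {"dp": [0.06, 0, 0], "angular": [0, 0, 0], "gripper": 0}, {"dp": [0.04, 0, 0], "angular": [0, 0, 0], "gripper": 0}, {"dp": [0.04, 0, 0], "angular": [0, 0, 0], "gripper": 0}, {"dp": [0.04, 0, 0], "angular": [0, 0, 0], "gripper": 0}, {"dp": [0.03, 0, 0], "angular": [0, 0, 0], "gripper": 0}, {"dp": [0.03, 0, 0], "angular": [0, 0, 0], "gripper": 0}, {"dp": [0.03, 0, 0], "angular": [0, 0, 0], "gripper": 0}]'

```text
clock: 14.3
position: [0.5666, 0.1548, 0.0507]
ee_rot: [0.503, 0.502, 0.502, -0.492]
contact_force: [-6.5, -1.5, 23.0]
width: 0.0
```

The key is fully down: 50.7 mm at 23 N, against 5 N needed. I'll release it and lift clear.

arm_command --series '[{"dp": [-0.05, 0, 0], "angular": [0, 0, 0], "gripper": 0}, {"dp": [-0.2, 0, 0], "angular": [0, 0, 0], "gripper": 0}, {"dp": [-0.4, 0, 0], "angular": [0, 0, 0], "gripper": 0}, {"dp": [-0.4, 0, 0], "angular": [0, 0, 0], "gripper": 0}, {"dp": [-0.3, 0, 0], "angular": [0, 0, 0], "gripper": 0}, {"dp": [0, -0.4, 0], "angular": [0, 0, 0], "gripper": 0}, {"dp": [0, -0.4, 0], "angular": [0, 0, 0], "gripper": 0}, {"dp": [0, 0, 0], "angular": [0, 0, 0], "gripper": 0}]'

```text
clock: 15.3
position: [0.4683, 0.1527, 0.2165]
ee_rot: [0.504, 0.503, 0.502, -0.491]
contact_force: [0.1, 0.2, 0.2]
width: 0.0001
```

Run:
```python
from h import *
rel([.567,.155,.051])
i,P,im=cap('wrist'); 
hsv=cv2.cvtColor(i,cv2.COLOR_BGR2HSV); H,S=hsv[...,0],hsv[...,1]
m=(H>105)&(H<125)&(S>150)&(np.hypot(P[...,0]-.567,P[...,1]-.155)<.012); print('blue',m.sum(),np.median(P[m],0))
i,P,im=cap('top'); P0=np.load('top0.npz')['P']; i0=np.load('top0.npz')['i']
for n,x,y in(('redraised-now',.482,-.105),('reddot',.517,-.08),('blkfront',.545,.298),('blkrear',.587,.298),('white',.566,.224)):
    for Q in (P0,P):
        mm=np.hypot(Q[...,0]-x,Q[...,1]-y)<.008; print(n,mm.sum(),np.nanmedian(Q[mm][:,2]).round(4),end=' | ')
    print()
cv2.imwrite('pics/top1.png',np.vstack([i0[90:300,150:490],i[90:300,150:490]]))
```

```text
t 15.3 pos [0.4683 0.1527 0.2165] w 0.0001 F [0.1 0.2 0.2]
tool axes in world
 [[ 0.014  1.     0.011]
 [ 0.01   0.011 -1.   ]
 [-1.     0.014 -0.01 ]]
yaw y-axis deg 0.6 q [0.17 0.15 1.71 0.01 1.27 1.73]
total dp units [1.391 0.803 0.003] mm [166.9  96.3   0.4]
blue 662 [0.5670938  0.15516329 0.05587565]
redraised-now 28 0.0362 | redraised-now 27 0.0455 | 
reddot 30 0.0451 | reddot 28 0.0376 | 
blkfront 34 0.0559 | blkfront 29 0.0478 | 
blkrear 31 0.0488 | blkrear 32 0.0564 | 
white 31 0.0571 | white 31 0.056 |
```

View pics/top1.png

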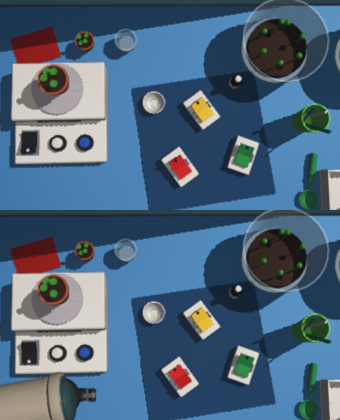

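The before and after views match except for the two flipped rockers. The pot, the blocks and the bystanders are all where they were. The arm is clear, so I'm handing in.

```bash
python3 -c "
from rig import *
print(sign_off())"
```

```text
the job is handed in; nothing more can be done
None
```

I pressed the red rocker, then the black rocker on the balance, then the blue tare key, with the fingers closed. The job was handed in at about 15 s of the 45 s allowed; `sign_off()` gives no verdict.

Last checks before handing in:
- **Red rocker:** fully over. The dotted wing is level at 37.6 mm (38 expected), and the other wing is raised.
- **Black rocker:** fully over. The dotted wing is level at 47.8 mm (49 expected, about 1 mm low, within camera calibration), and the rear wing is raised.
- **Tare key:** pressed to 50.7 mm at 23 N, where fully down is 51 mm at 5 N. It came back up to 55.9 mm, the same as before the press within camera noise.
- **Left alone:** the white key's height is unchanged within noise. In the before and after top views, the pot, the green and yellow switches and the bystanders look unmoved.
- **Forces:** the highest reading was about 30 N upward at the wrist, while pressing the red rocker. These are end-of-call readings, so a brief peak between them would not show. The arm ended touching nothing.

No check failed.

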